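# Jack up the front of a bench instrument and hold it

### The job

Centre the green-topped pad on the round saddle of the little blue jack and let go of it, then set the jack on the bench so that the pad sits squarely under the red foot of the instrument's yellow lifting tongue, with the jack handle still up. Then press the jack's red handle all the way down, so that the jack alone raises the front of the instrument, and finish while still holding the handle down: do not let it up. Do not push or lift the instrument with the arm, and leave everything else where it stands.

Things in the scene. Friction and masses are not known exactly. Their poses are not given: they have to be found in the camera images.
- pad: Loose lift pad: a disc 44 mm across and 20 mm high (lower 14 mm aluminium, upper 6 mm green), about 70 g, lying flat on the bench, green side up. Origin: centre of its underside; z up.
- jack: Loose blue lever jack, 0.9 kg. Origin on the bench under its grip block; x points from handle to saddle, z up. Base plate: x -115 to +105 mm, 90 mm wide (y), 10 mm thick. Grip block (white band) to take it by from above: 50 (x) x 36 (y) mm, centred on the origin, top 70 mm high, near the centre of mass. Saddle at x = +75 mm. Slide it, or lift it a few mm and carry it.
- saddle_top (a point): Centre of the flat round top of the jack's aluminium saddle, 44 mm across; 75 mm ahead (+x) of the jack's origin and 55 mm above the bench with the handle up. It rises straight up with the handle stroke, 46 mm per rad, 32 mm at full stroke. It sits on a post 36 mm across.
- handle_bar (a point): Middle of the red cross bar at the end of the jack's handle: 18 mm thick, 68 mm long along the jack's y, 85 mm from the pivot. Handle up: 110 mm above the bench, 90 mm behind the jack's origin (x = -90 mm); fully down: 57 mm above the bench, 115 mm behind it.
- handle_pivot (a point): Pivot of the handle, on the jack's middle plane 30 mm behind its origin (x = -30 mm) and 50 mm above the bench.
- jack_handle (a joint): Handle angle in rad: 0 = up, leaning 45 degrees up to the jack's rear; 0.70 = down on its stop. The bar swings back and down in the jack's x-z plane. Sprung: it comes up when let go. Pressing the bar takes about 2 to 5 N unloaded, 6 to 13 N with the instrument on the saddle.
- module_base: The instrument's fixed steel base. Origin: on the bench straight under the red foot; +x points away to the instrument's rear (yaw varies). Base plate 230 (x) x 270 (y) x 12 mm, from x = +65 mm on. Above it the white housing, 220 (x) x 260 (y) mm, from x = +70 mm on, 30 to 130 mm above the bench, hinged at its rear.
- lift_point (a point): Lowest point of the red round foot (20 mm across) under the yellow tongue, 70 mm in front of the housing; at rest 87 mm straight above module_base's origin, about 106 mm high with the jack at full stroke; 7 to 14 N lift it. Tongue: 50 mm wide, top 105 mm high, ends 25 mm in front of the foot; red dot on top marks the foot. The pad on the lowered saddle (75 mm high) has 12 mm to spare under it.
- weight: Bystander, not to be disturbed: brass lab weight with a knob on top, a cylinder 36 mm across, 46 mm high in all. Origin: centre of its underside.
- film_box: Bystander, not to be disturbed: plain blue box 90 x 100 x 100 mm. Origin: centre of its underside.
- timer: Bystander, not to be disturbed: cream bench timer lying flat, 70 x 110 x 22 mm. Origin: centre of its underside.
- beaker: Bystander, not to be disturbed: empty glass beaker, 70 mm across, 85 mm high. Origin: centre of its underside.
- reagent_jar: Bystander, not to be disturbed: amber jar with black cap, 60 mm across, 90 mm high. Origin: centre of its underside.
Things that resemble listed ones, but are neither listed nor needed, are in the scene too. Several things have the shape of the pad; the one meant has the colours described above.

How it is judged:
On the way, in this order (a step that is already met when the one before it is completed fails the run):
1. the pad lies centred on the jack's saddle, let go of (distance between pad and saddle_top below 0.007 m and angle between pad's own z axis and vertical below 0.06 rad and contact force between the fingers and pad below 0.2 N), for 0.2 s.
2. the jack stands on the bench, handle up, with the pad on its saddle under the instrument's red foot (distance between pad and saddle_top below 0.007 m and horizontal distance between pad and lift_point below 0.01 m and angle between jack's own z axis and vertical below 0.05 rad and height (world z) of jack below 0.004 m and value of joint jack_handle below 0.12 rad and height (world z) of lift_point below 0.09 m), for 0.2 s.
At the end, for the whole second after the job is handed in: Robot still pressing the jack (>1 N); handle over 0.60 rad and still; foot raised above 100 mm (13 mm up), resting on the pad (>2 N); pad within 7 mm of the saddle's centre and 10 mm of the foot's; jack flat on the bench; bystanders within 30 mm of their starts (value of joint jack_handle above 0.6 rad and height (world z) of lift_point above 0.1 m and velocity of joint jack_handle between -0.05 and 0.05 rad/s and distance between pad and saddle_top below 0.007 m and horizontal distance between pad and lift_point below 0.01 m and angle between jack's own z axis and vertical below 0.05 rad and height (world z) of jack below 0.004 m and contact force between pad and module_base above 2 N and contact force between any of the fingers, the arm and jack above 1 N and contact force between the fingers and pad below 0.2 N and distance of each of weight, film_box, timer, beaker, reagent_jar from where it was at the start of the episode below 0.03 m); the arm keeps its last pose, push and grip.
It fails at once if the arm pushed the instrument (over 5 N) (contact force between any of the arm, the fingers and module_base above 5 N).
It fails at once if a bystander was moved more than 30 mm (distance of any of weight, film_box, timer, beaker, reagent_jar from where it was at the start of the episode above 0.03 m).
It also fails if it takes over 64 s, if anything falls off the work surface, if the arm or the gripper's body presses on something with over 40 N, if the wrist force passes 120 N, or if a joint passes its speed limit or range.

### The arm

A 6-joint arm with a two-finger parallel gripper is mounted at the origin on the work surface. World frame = base frame: x ahead of the robot, y to its left, z up, the work surface at z = 0. Lengths are in m, angles in rad, forces in N, time in s.
With the tool pointing down it reaches from about 0.35 to 0.975 m from the base axis. Payload 4.9 kg.
Tool frame: the origin (TCP) lies on the centre line of the jaws, within the pads' length; the fingertips stand manip.tip_reach ahead of it and the grasp point (between the pads) is the TCP (manip.tip_reach is the distance from the TCP to the fingertips, in m); z points along the fingers, y is the line along which they close (so a half turn about z gives the same grasp; the last joint's range is limited). The gripper opens to 85 mm and grips with 20 to 120 N. Pads are 22 mm wide; open, the fingers measure 114 mm over their backs; the gripper's body (76 mm by 85 mm) begins 54 mm behind the grasp point. The pads swing forward as they close: fully open they stand 13 mm farther back than shut.
Start: joints at [1.205, 0.053, 1.613, -0, 1.476, -0.119], TCP at [0.153, 0.606, 0.25] pointing down, gripper open.
Joint ranges: [-3.01, 3.01], [-1.01, 2.22], [0.06, 2.58], [-1.02, 4.17], [0.09, 2.62], [-3.14, 3.14]. Speed limits (rad/s): [2.57, 2.57, 3.14, 3.14, 3.14, 3.14].

### API

Orientations are given as a unit quaternion [w, x, y, z].
In Python, from plant import manip gives the robot as it stands. The module is installed in compiled form; this text tells all that it offers.
- The arm moves only by the tool move_arm, never from a script. Its argument "rows" is a list of rows, each a list of 7 numbers: the shift along the tool's x, y, z in cm, then the turn, a rotation vector about the tool's x, y, z in degrees, then the opening, from -1 (shut) to 1 (fully open). In form: [[tx, ty, tz, ax, ay, az, jaw], ...]. A call has 1 to 20 rows; each row shifts and turns the commanded pose from where the row before left it, along the tool's axes as they then stand; what a row does not reach is not made up. A row lasts 1/12 s, in which the tool goes at most 41.7 mm and 7.16 degrees, less where a joint would pass 70% of its speed; a pose out of reach is approached as far as the arm can. A call is refused whole if a number of a shift passes 4.17 or a number of a turn 7.16, either way. A call with a gripper value outside its range is refused whole. The fingers move at their own pace and stop on an object; the grip force is fixed at half the most. Time passes only in rows, so rows that do not move let the fingers close. It gives the time, the measured TCP pose, the force, the opening and the grip force at its end, in the units of the state.
- manip.state(): the state, without advancing time (a new reading comes with each control period).
- manip.grab_frame(name): name is "side" or "top" or "wrist"; returns a dict with "img" (420x560x3 uint8, blue, green, red), "mtx" (3x3 intrinsics, pixels), "R" (3x3) and "t" (3): a world point X has camera coordinates R X + t. Camera axes: x right, y down, z forward; pixel columns grow to the right and rows downward; lengths in m; the calibration is good to about 2 mm. A picture is of the moment at which its call begins. There is no depth.
- manip.job_done(): hands the job in; it is judged then, once.
The state is a dict: "time": time; "joint_pos": joint angles; "joint_vel": joint speeds; "joint_efforts": joint torques, N m; "tool_pos": TCP position; "tool_rot": TCP orientation; "contact_force": force on the tool from outside, world axes, zero at the start; "ft_torque": the same for the moment, N m; "gripper_width": opening from 0.0 (shut) to 1.0 (fully open); "grasp_force": force on a finger pad.
Only numpy, scipy, OpenCV 4.12 (cv2) and the standard library are available. Lean on these libraries where they do the work, as an engineer would, in place of code of your own. Each camera call takes 0.05 s, during which the arm holds its last target. There are 200 camera calls.

## Working session

There is one attempt and no reset: what is moved stays moved. The work goes in short steps, Python scripts to look and compute and a tool call to move; the robot and the scene stay as the last step left them, time stands still between calls to the robot, and variables do not carry over. Pictures are saved under pics/ and viewed, at most 13 in all, crops included, and the job is handed in when it is done.

Besides the shell and the picture viewer there is one more tool, called after "Request:" as name(argument=value, ...) on one line, values as JSON. move_arm: Moves the arm, as the interface text tells. Its arguments: {"type":"object","properties":{"rows":{"type":"array","items":{"type":"array","items":{"type":"number"}}}},"required":["rows"]}

```bash
mkdir -p pics; cat > h.py <<'E'
import numpy as np, cv2, pickle
from plant import manip
def grab(n,tag):
    f=manip.grab_frame(n); pickle.dump(f,open(f'pics/{tag}.pkl','wb')); cv2.imwrite(f'pics/{tag}.png',f['img']); return f
def load(tag): return pickle.load(open(f'pics/{tag}.pkl','rb'))
def ray(f,uv):
    R=np.array(f['R']);t=np.array(f['t']);c=-R.T@t
    d=R.T@np.linalg.inv(f['mtx'])@np.array([uv[0],uv[1],1.]); return c,d/np.linalg.norm(d)
def onz(f,uv,z):
    c,d=ray(f,uv); return c+d*(z-c[2])/d[2]
def tri(f1,a,f2,b):
    c1,d1=ray(f1,a);c2,d2=ray(f2,b)
    s=np.linalg.lstsq(np.c_[d1,-d2],c2-c1,rcond=None)[0]
    p,q=c1+d1*s[0],c2+d2*s[1]; return (p+q)/2,np.linalg.norm(p-q)
def proj(f,X):
    p=f['mtx']@(np.array(f['R'])@np.array(X)+np.array(f['t'])); return p[:2]/p[2]
def blobs(f,lo,hi,amin=30):
    h=cv2.cvtColor(f['img'],cv2.COLOR_BGR2HSV); m=cv2.inRange(h,np.array(lo),np.array(hi))
    n,l,s,c=cv2.connectedComponentsWithStats(m)
    return [(c[i].round(1).tolist(),s[i].tolist()) for i in range(1,n) if s[i][4]>=amin]
E
python3 - <<'E'
from h import *
for n in ['top','side','wrist']:
    f=grab(n,n+'0'); c,d=ray(f,(280,210)); print(n,c.round(3),d.round(3))
s=manip.state();print(s,manip.tip_reach)
a=np.hstack([load('top0')['img'],load('side0')['img']])
E
```

```text
top [0.364 0.024 1.41 ] [ 0.115 -0.007 -0.993]
side [-0.051 -0.856  0.916] [ 0.449  0.647 -0.616]
wrist [0.072 0.627 0.374] [ 0.319 -0.088 -0.944]
{'time': 0.15, 'joint_pos': array([ 1.20496632e+00,  5.32263073e-02,  1.61399943e+00, -7.10943941e-06,
        1.47597852e+00, -1.19001316e-01]), 'joint_vel': array([ 0.00100495, -0.00225259, -0.00472248, -0.00049778,  0.00024405,
        0.000655  ]), 'joint_efforts': array([ 2.76150831e-04, -3.94241846e+01, -3.70722485e+01, -1.44415949e-04,
        4.59527801e-03,  2.69915418e-06]), 'tool_pos': array([0.15254305, 0.60562529, 0.24931988]), 'tool_rot': array([-1.89996394e-04,  1.23100917e-01,  9.92393831e-01, -7.83090380e-04]), 'contact_force': array([-0.40893575,  0.04793484, -0.15181085]), 'ft_torque': array([-0.08114561,  0.01618798,  0.00312227]), 'grasp_force': 0.0, 'gripper_width': 0.9985371572897411} 0.019
```

View pics/top0.png

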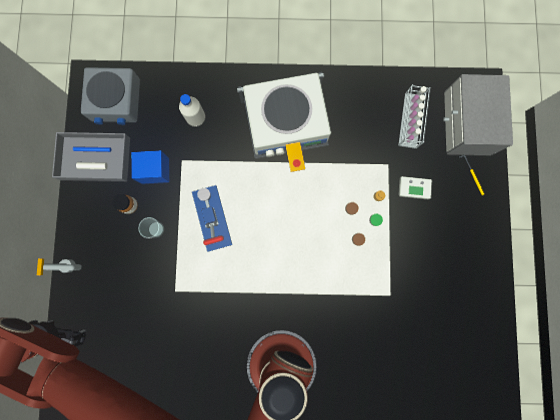

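View pics/side0.png

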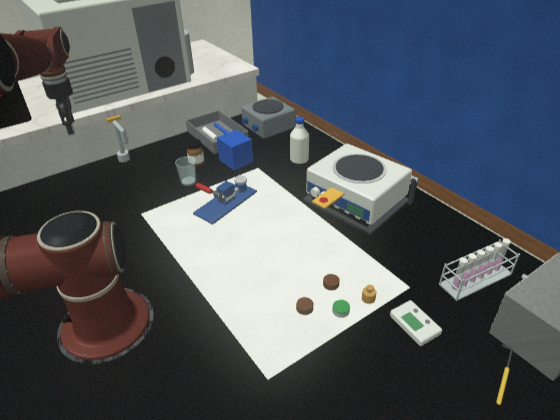

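The top view shows the jack at about (212,217) with its saddle at (203,193) and red bar at (213,240). The pad is at (376,220), the weight beside it at (380,196), and the tongue's red dot at (297,163). The side view shows the pad at (341,308), the red dot at (323,200) and the saddle at (240,182).

```bash
python3 - <<'E'
from h import *
T=load('top0');S=load('side0')
for n,f in(('T',T),('S',S)):
    print(n,'green',blobs(f,(50,120,60),(80,255,255)))
    print(n,'red',blobs(f,(0,200,120),(6,255,255),8),blobs(f,(174,150,100),(180,255,255),8))
    print(n,'yel',blobs(f,(16,180,150),(30,255,255),60))
    print(n,'blue',blobs(f,(100,120,60),(118,255,255),100)[:6])
for n,f,r in(('T',T,(180,280,150,310)),('S',S,(170,225,180,350))):
    im=f['img'][r[0]:r[1],r[2]:r[3]]; cv2.imwrite(f'pics/c{n}.png',cv2.resize(im,None,fx=4.0,fy=4.0,interpolation=cv2.INTER_CUBIC))
c=np.vstack([cv2.resize(T['img'][135:255,180:320],(640,548),interpolation=cv2.INTER_CUBIC)])
cv2.imwrite('pics/c1.png',c)
E
```

```text
T green [([416.0, 190.4], [410, 187, 13, 8, 89]), ([376.0, 219.5], [370, 214, 13, 12, 107])]
T red [] []
T yel [([294.7, 155.4], [286, 142, 19, 29, 340]), ([476.5, 181.5], [470, 169, 14, 26, 70]), ([38.9, 266.5], [37, 259, 5, 16, 65])]
T blue [([91.9, 148.8], [73, 147, 38, 5, 160]), ([149.5, 166.8], [131, 150, 38, 34, 1182]), ([212.4, 218.3], [192, 186, 40, 65, 1067])]
S green [([341.1, 306.4], [334, 300, 16, 14, 162])]
S red [] []
S yel []
S blue [([432.9, 89.6], [251, 0, 309, 251, 50668]), ([234.1, 148.3], [214, 123, 39, 48, 1153]), ([221.2, 205.0], [194, 187, 61, 35, 558]), ([352.3, 207.4], [334, 198, 36, 23, 149])]
```

View pics/c1.png

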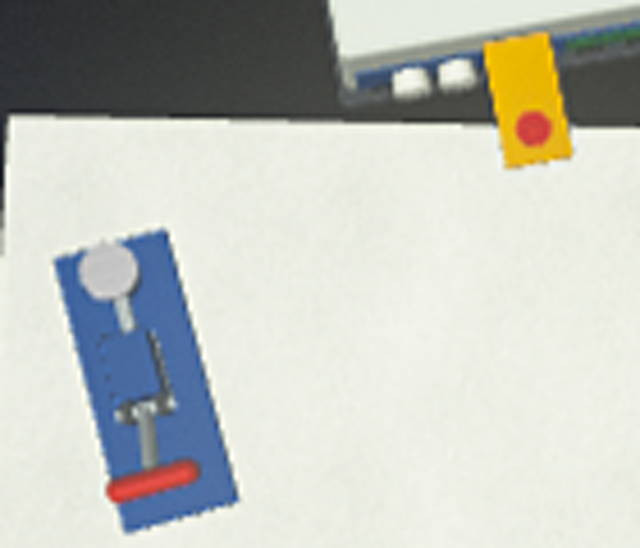

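The crop shows the jack's yaw at about +15° and the tongue's at about +9°. I'll measure both properly now.

```bash
python3 - <<'E'
from h import *
T=load('top0');S=load('side0')
def red(f,box):
    h=cv2.cvtColor(f['img'],cv2.COLOR_BGR2HSV);m=((h[...,0]<7)|(h[...,0]>172))&(h[...,1]>140)&(h[...,2]>110)
    k=np.zeros_like(m);k[box[1]:box[3],box[0]:box[2]]=1
    ys,xs=np.nonzero(m&k);return np.array([xs.mean(),ys.mean()]),len(xs)
dT,dS=red(T,(285,150,308,172)),red(S,(310,190,345,215));print(dT,dS)
p=tri(T,dT[0],S,dS[0]);print('dot',p,onz(T,dT[0],.105))
bT,bS=red(T,(195,228,235,250)),red(S,(185,175,220,200));print(bT,bS,'bar',tri(T,bT[0],S,bS[0]),onz(T,bT[0],.117))
print('pad',tri(T,(376,219.5),S,(341.1,306.4)),onz(T,(376,219.5),.02),onz(S,(341.1,306.4),.02))
# saddle: bright grey low saturation
def grey(f,box):
    h=cv2.cvtColor(f['img'],cv2.COLOR_BGR2HSV)[box[1]:box[3],box[0]:box[2]]
    print(h[...,0].tolist() if 0 else '');return h
# base plate outline in top: blue mask minAreaRect on ground plane z=.01
h=cv2.cvtColor(T['img'],cv2.COLOR_BGR2HSV);m=cv2.inRange(h,(100,100,50),(122,255,255));m[:, :188]=0;m[:180]=0;m[:,240:]=0;m[260:]=0
ys,xs=np.nonzero(m);pts=np.array([onz(T,(x,y),.01)[:2] for x,y in zip(xs,ys)],np.float32)
r=cv2.minAreaRect(pts*1000);print('base',r);
hy=cv2.inRange(h,(16,150,130),(32,255,255));hy[:,:280]=0;hy[:,310:]=0;hy[:138]=0;hy[175:]=0
ys,xs=np.nonzero(hy);pts=np.array([onz(T,(x,y),.105)[:2] for x,y in zip(xs,ys)],np.float32);print('tongue',cv2.minAreaRect(pts*1000))
# housing top corners
hw=cv2.inRange(h,(0,0,185),(180,45,255))
hw[:,:235]=0;hw[:,335:]=0;hw[:70]=0;hw[152:]=0
n,l,s,c=cv2.connectedComponentsWithStats(hw);i=1+np.argmax(s[1:,4]);ys,xs=np.nonzero(l==i);pts=np.array([onz(T,(x,y),.13)[:2] for x,y in zip(xs,ys)],np.float32);print('house',cv2.minAreaRect(pts*1000))
# saddle circle
g=T['img'][183:204,192:216].astype(int);sat=g.max(2)-g.min(2);mm=(sat<45)&(g.min(2)>120)&(g.max(2)<235)
for row in mm.astype(int):print(''.join('.#'[v] for v in row))
print('weight',onz(T,(380,196),.046))
E
```

```text
(array([296.05128205, 162.71794872]), 39) (array([323.5, 199.5]), 28)
dot (array([ 0.67618905, -0.03634014,  0.10097348]), np.float64(0.0022146537734731146)) [ 0.67425648 -0.03557412  0.105     ]
(array([212.9625, 240.0375]), 80) (array([202.89189189, 187.04054054]), 74) bar (array([0.41293725, 0.22838648, 0.11004629]), np.float64(4.8894361853870737e-05)) [0.41269624 0.22728284 0.117     ]
pad (array([ 0.5002962 , -0.32185915,  0.01310882]), np.float64(0.0013156837115189798)) [ 0.49906329 -0.31978572  0.02      ] [ 0.49671846 -0.32619171  0.02      ]
base ((494.7629089355469, 253.15768432617188), (216.22567749023438, 87.53782653808594), 17.03191566467285)
tongue ((696.0964965820312, -30.966957092285156), (93.57967376708984, 48.93672180175781), 11.796721458435059)
house ((847.480712890625, 2.52288818359375), (216.47422790527344, 285.5352478027344), 11.827278137207031)
..#..##..####...........
.#...########..........#
#...####.#.........####.
.....##.........###.....
#....#....##.###........
..#.....#######.........
.....###########........
.####..##########.......
#.....###########.......
.....#############......
.....#############......
.....#############......
......############......
#.....############......
......###########.......
.#.....##########.......
.#......########........
.#.......#######........
.............###........
.............####.......
..#...........###.......
weight [ 0.57776363 -0.32796176  0.046     ]
```

Request:
move_arm(rows=[[-3.0,-1.82,0,0,0,0,1],[-3.0,-1.82,0,0,0,0,1],[-3.0,-1.82,0,0,0,0,1],[-3.0,-1.82,0,0,0,0,1],[-3.0,-1.82,0,0,0,0,1],[-3.0,-1.82,0,0,0,0,1],[-3.0,-1.82,0,0,0,0,1],[-3.0,-1.82,0,0,0,0,1],[-3.0,-1.82,0,0,0,0,1],[-3.0,-1.82,0,0,0,0,1],[-3.0,-1.82,0,0,0,0,1],[-3.0,-1.82,0,0,0,0,1],[-3.0,-1.82,0,0,0,0,1],[-3.0,-1.82,0,0,0,0,1],[0,0,0,0,0,-6.2,1],[0,0,0,0,0,-6.2,1],[0,0,0,0,0,-6.2,1],[0,0,0,0,0,-6.2,1],[0,0,0,0,0,-6.2,1],[0,0,0,0,0,0,1]])

```text
time: 1.82
tool_pos: [0.4976, 0.2562, 0.2499]
tool_rot: [-0.0, -0.147, 0.989, -0.0]
contact_force: [-0.0, 0.3, -0.6]
gripper_width: 1.002
grasp_force: 0.0
```

```bash
cat >> h.py <<'E'
from scipy.spatial.transform import Rotation as Ro
def toolR(): q=manip.state()['tool_rot']; return Ro.from_quat([q[1],q[2],q[3],q[0]]).as_matrix()
def togo(P,yaw_y=None):
    s=manip.state();R=toolR();d=R.T@(np.array(P)-s['tool_pos'])*100
    a=np.degrees(np.arctan2(R[1,1],R[0,1])); print('tcp',s['tool_pos'].round(4),'shift cm',d.round(2),'yangle',a.round(2),'F',s['contact_force'].round(1),'t',round(s['time'],2),'tilt',(R[:2,2]).round(4),'w',round(s['gripper_width'],3),round(s['grasp_force'],1))
    if yaw_y is not None: print('turn tz deg',round(-(yaw_y-a),2))
E
python3 - <<'E'
from h import *
togo((.5,-.32,.25),90)
f=grab('wrist','w1')
E
```

```text
tcp [0.4976 0.2562 0.2499] shift cm [ 16.56 -55.19   0.  ] yangle 106.95 F [-0.   0.3 -0.6] t 1.82 tilt [-0.0007 -0.0002] w 1.002 0.0
turn tz deg 16.95
```

View pics/w1.png

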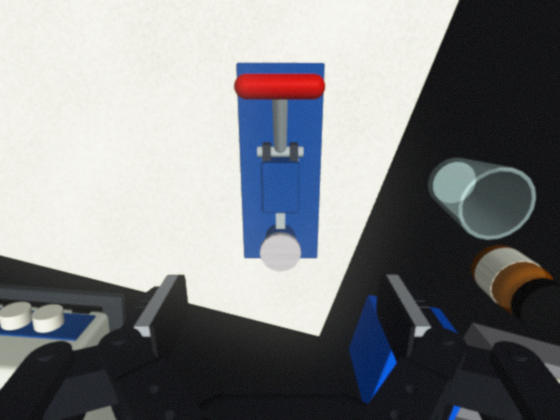

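The wrist view shows the jack aligned with the tool: saddle disc at (281,251), red bar at (280,86), base edges vertical at columns 240 and 322.

```bash
cat >> h.py <<'E'
def sadpx(f,box,lo=110):
    x0,y0,x1,y1=box;g=f['img'][y0:y1,x0:x1].astype(int);m=((g.max(2)-g.min(2)<35)&(g.min(2)>lo)).astype(np.uint8)
    m=cv2.morphologyEx(m,cv2.MORPH_OPEN,np.ones((5,5)));c,_=cv2.findContours(m,0,1);c=max(c,key=cv2.contourArea)
    e=cv2.fitEllipse(c);return (e[0][0]+x0,e[0][1]+y0),e
def jack(f,box,yaw0=None):
    h=cv2.cvtColor(f['img'],cv2.COLOR_BGR2HSV);m=cv2.inRange(h,(100,100,50),(125,255,255));k=np.zeros_like(m);k[box[1]:box[3],box[0]:box[2]]=255;m&=k
    ys,xs=np.nonzero(m);p=np.array([onz(f,(x,y),.01)[:2] for x,y in zip(xs,ys)],np.float32);return cv2.minAreaRect(p*1000)
E
python3 - <<'E'
from h import *
f=load('w1');T=load('top0')
px,e=sadpx(f,(250,222,312,285));print('sad',px,e,onz(f,px,.055),tri(f,px,T,(203.5,193.0)))
print('base',jack(f,(225,50,340,270)))
h=cv2.cvtColor(f['img'],cv2.COLOR_BGR2HSV);m=((h[...,0]<7)|(h[...,0]>172))&(h[...,1]>140)&(h[...,2]>110);m[120:]=0
ys,xs=np.nonzero(m);b=(xs.mean(),ys.mean());print('bar',b,onz(f,b,.112),tri(f,b,T,(212.96,240.04)))
for x in(235.5,325):print(onz(f,(x,86),.11))
E
```

```text
sad (280.34776306152344, 263.38907623291016) ((30.347763061523438, 41.389076232910156), (55.36715316772461, 62.309173583984375), 91.9932632446289) [0.5838191  0.28153121 0.055     ] (array([0.57063474, 0.27457964, 0.07922752]), np.float64(0.006490120758488379))
base ((494.82861328125, 254.1429901123047), (217.46893310546875, 87.83003234863281), 16.87055778503418)
bar (np.float64(279.39908022483394), np.float64(85.07409299948901)) [0.41288187 0.22934692 0.112     ] (array([0.41294331, 0.22919549, 0.10528715]), np.float64(0.0003968056208221422))
[0.42299706 0.19817506 0.11      ]
[0.40356305 0.26205405 0.11      ]
```

Request:
move_arm(rows=[[0.92,-3.0,0,0,0,0,1],[0.92,-3.0,0,0,0,0,1],[0.92,-3.0,0,0,0,0,1],[0.92,-3.0,0,0,0,0,1],[0.92,-3.0,0,0,0,0,1],[0.92,-3.0,0,0,0,0,1],[0.92,-3.0,0,0,0,0,1],[0.92,-3.0,0,0,0,0,1],[0.92,-3.0,0,0,0,0,1],[0.92,-3.0,0,0,0,0,1],[0.92,-3.0,0,0,0,0,1],[0.92,-3.0,0,0,0,0,1],[0.92,-3.0,0,0,0,0,1],[0.92,-3.0,0,0,0,0,1],[0.92,-3.0,0,0,0,0,1],[0.92,-3.0,0,0,0,0,1],[0.92,-3.0,0,0,0,0,1],[0.92,-3.0,0,0,0,0,1],[0,-1.2,0,0,0,5.6,1],[0,0,0,0,0,5.6,1]])

```text
time: 3.53
tool_pos: [0.499, -0.3227, 0.2499]
tool_rot: [-0.0, -0.044, 0.999, -0.0]
contact_force: [-0.4, -0.4, 0.2]
gripper_width: 1.0
grasp_force: 0.0
```

Request:
move_arm(rows=[[0,0,0,0,0,5.7,1],[0,0,0,0,0,0,1]])

```text
time: 3.7
tool_pos: [0.4992, -0.3203, 0.2499]
tool_rot: [-0.0, 0.003, 1.0, 0.0]
contact_force: [0.5, 0.4, -0.1]
gripper_width: 1.0
grasp_force: 0.0
```

```bash
python3 - <<'E'
from h import *
togo((.5,-.32,.12),90)
f=grab('wrist','w2');T=load('top0')
for b in blobs(f,(45,100,50),(85,255,255),300):
    print(b,onz(f,b[0],.02),tri(f,b[0],T,(376,219.5)))
E
```

```text
tcp [ 0.4992 -0.3203  0.2499] shift cm [-0.09  0.02 12.99] yangle 89.69 F [ 0.5  0.4 -0.1] t 3.7 tilt [-0.0005  0.0004] w 1.0 0.0
turn tz deg -0.31
([281.4, 173.8], [263, 155, 38, 39, 1173]) [ 0.49858558 -0.31964113  0.02      ] (array([ 0.49889144, -0.3197557 ,  0.01961418]), np.float64(0.0004779571152824213))
([164.3, 262.9], [144, 252, 42, 23, 835]) [ 0.60627145 -0.45997281  0.02      ] (array([ 0.45556867, -0.29249386,  0.31986507]), np.float64(0.0959572133410417))
```

View pics/w2.png

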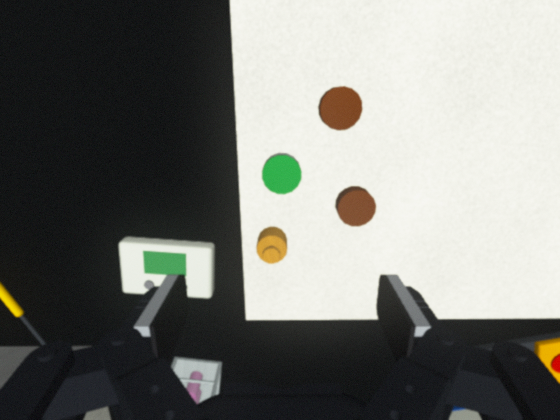

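The wrist view shows the pad at (281,174), the weight at (272,245) and brown discs at (340,107) and (355,206). The finger paths along y are free, so I'll descend.

Request:
move_arm(rows=[[0.05,0.06,3,0,0,0,1],[0,0,3,0,0,0,1],[0,0,3,0,0,0,1],[0,0,3,0,0,0,1],[0,0,3,0,0,0,1],[0,0,3,0,0,0,1],[0,0,2,0,0,0,1],[0,0,1.5,0,0,0,1],[0,0,1.0,0,0,0,1],[0,0,0.3,0,0,0,1],[0,0,0,0,0,0,0.3],[0,0,0,0,0,0,-0.3],[0,0,0,0,0,0,-1],[0,0,0,0,0,0,-1],[0,0,0,0,0,0,-1],[0,0,0,0,0,0,-1],[0,0,0,0,0,0,-1],[0,0,0,0,0,0,-1]])

```text
time: 5.25
tool_pos: [0.5001, -0.3204, 0.0245]
tool_rot: [0.001, 0.0, 1.0, -0.001]
contact_force: [-0.0, 1.4, 5.8]
gripper_width: 0.488
grasp_force: 61.2
```

```bash
python3 - <<'E'
from h import *
togo((.4985,-.3197,.022),90)
f=load('w1'); g=f['img'][222:285,245:315].astype(int)
for r in range(0,63,3): print(222+r,[tuple(g[r,c]) for c in (15,36,55)])
E
```

```text
tcp [ 0.5001 -0.3204  0.0245] shift cm [0.16 0.07 0.25] yangle 89.97 F [-0.   1.4  5.8] t 5.25 tilt [ 0.0028 -0.0023] w 0.488 61.2
turn tz deg -0.03
222 [(np.int64(165), np.int64(93), np.int64(53)), (np.int64(194), np.int64(194), np.int64(186)), (np.int64(163), np.int64(92), np.int64(49))]
225 [(np.int64(161), np.int64(94), np.int64(53)), (np.int64(194), np.int64(196), np.int64(185)), (np.int64(158), np.int64(88), np.int64(49))]
228 [(np.int64(160), np.int64(93), np.int64(53)), (np.int64(164), np.int64(156), np.int64(147)), (np.int64(159), np.int64(90), np.int64(49))]
231 [(np.int64(159), np.int64(93), np.int64(53)), (np.int64(111), np.int64(78), np.int64(60)), (np.int64(158), np.int64(89), np.int64(47))]
234 [(np.int64(162), np.int64(93), np.int64(55)), (np.int64(153), np.int64(154), np.int64(154)), (np.int64(163), np.int64(92), np.int64(52))]
237 [(np.int64(163), np.int64(96), np.int64(54)), (np.int64(201), np.int64(198), np.int64(201)), (np.int64(161), np.int64(92), np.int64(53))]
240 [(np.int64(163), np.int64(95), np.int64(59)), (np.int64(203), np.int64(201), np.int64(207)), (np.
[... 1378 characters left out ...]
(241), np.int64(241)), (np.int64(206), np.int64(206), np.int64(208)), (np.int64(232), np.int64(240), np.int64(240))]
273 [(np.int64(234), np.int64(242), np.int64(242)), (np.int64(230), np.int64(239), np.int64(238)), (np.int64(234), np.int64(241), np.int64(241))]
276 [(np.int64(232), np.int64(240), np.int64(240)), (np.int64(231), np.int64(240), np.int64(240)), (np.int64(232), np.int64(239), np.int64(239))]
279 [(np.int64(235), np.int64(242), np.int64(242)), (np.int64(230), np.int64(238), np.int64(238)), (np.int64(231), np.int64(240), np.int64(239))]
282 [(np.int64(233), np.int64(241), np.int64(240)), (np.int64(232), np.int64(240), np.int64(239)), (np.int64(231), np.int64(239), np.int64(239))]
```

Request:
move_arm(rows=[[0,0,-0.3,0,0,0,-1],[0,0,-0.5,0,0,0,-1],[0,0,-1.5,0,0,0,-1],[0,0,-2.5,0,0,0,-1],[0,0,-3,0,0,0,-1],[0,0,-3,0,0,0,-1],[0,0,-1,0,0,0,-1],[0,0,0,0,0,0,-1]])

```text
time: 5.92
tool_pos: [0.5005, -0.3207, 0.1442]
tool_rot: [0.003, 0.0, 1.0, -0.002]
contact_force: [1.2, -0.6, -1.2]
gripper_width: 0.491
grasp_force: 60.8
```

```bash
cat >> h.py <<'E'
def sad2(f,box):
    x0,y0,x1,y1=box;g=f['img'][y0:y1,x0:x1].astype(int);m=((g.max(2)-g.min(2)<25)&(g.min(2)>140)&(g.max(2)<222)).astype(np.uint8)
    m=cv2.morphologyEx(m,cv2.MORPH_OPEN,cv2.getStructuringElement(2,(11,11)));c,_=cv2.findContours(m,0,1);c=max(c,key=cv2.contourArea)
    e=cv2.fitEllipse(c);return (e[0][0]+x0,e[0][1]+y0),e[1]
E
python3 - <<'E'
from h import *
f=load('w1');T=load('top0')
px,e=sad2(f,(250,222,312,285));print('sad',px,e,onz(f,px,.055),tri(f,px,T,(203.4,193.3)))
th=np.radians(16.9);u=np.array([np.cos(th),np.sin(th)]);o=np.array([.4948,.2539])+.005*u;print('orig',o,'saddle',o+.075*u, 'bar-based', np.array([.4129,.2288])+.165*u)
togo((.5,-.32,.12),90)
w=grab('wrist','w3');bs=blobs(w,(45,100,50),(85,255,255),300);print(bs)
s=manip.state()['tool_pos'];R=toolR()
for b in bs:
    p=onz(w,b[0],s[2]-.0045);print(p, R.T@(p-s))
E
```

```text
sad (279.9272708892822, 252.17800331115723) (36.15706253051758, 39.56959533691406) [0.57116367 0.27723528 0.055     ] (array([0.57397289, 0.2776519 , 0.0489218 ]), np.float64(0.0008556376784376579))
orig [0.49958407 0.25535351] saddle [0.57134509 0.27715618] bar-based [0.57077424 0.27676586]
tcp [ 0.5005 -0.3207  0.1442] shift cm [0.06 0.09 2.42] yangle 89.96 F [ 1.2 -0.6 -1.2] t 5.92 tilt [ 0.0055 -0.0046] w 0.491 60.8
turn tz deg -0.04
[([282.0, 286.1], [234, 243, 97, 87, 6731]), ([121.1, 313.6], [97, 302, 57, 28, 1100])]
[ 0.50052188 -0.31968071  0.1368854 ] [-1.18748518e-03  9.63106689e-05  4.50232398e-03]
[ 0.51566866 -0.39578831  0.1368854 ] [-0.01638927 -0.07600015  0.00466312]
```

View pics/w3.png

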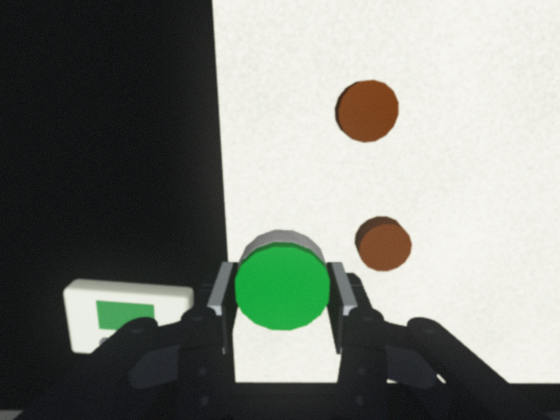

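The wrist view shows the pad held level and central between the fingers, with the green top at (282,286). Next I'll carry it over the saddle, checking its pitch first.

```bash
python3 - <<'E'
from h import *
w=load('w3');s=manip.state()['tool_pos'];R=toolR()
m=R@np.array([0,0,0.0045])+s; m=np.array([.5012,-.3197,s[2]-.0045])
for p in (0,.05,.1,-.05,-.1):
    a=np.linspace(0,6.28,60);P=[m+.022*np.array([np.cos(t)*np.cos(p),np.sin(t),np.cos(t)*np.sin(p)]) for t in a]
    q=np.array([proj(w,x) for x in P]);print(p,np.ptp(q,axis=0),q.mean(0))
togo((.5712,.2771,.1442),106.9)
E
```

```text
0 [96.2647559  83.31338329] [281.97352184 287.04730476]
0.05 [96.24662333 85.83074328] [281.97373543 287.18647689]
0.1 [96.2282276  88.13837742] [281.97387796 287.33687428]
-0.05 [96.28257965 80.59119838] [281.97324056 286.92058057]
-0.1 [96.30004966 77.66952379] [281.97289557 286.80739802]
tcp [ 0.4993 -0.3198  0.1414] shift cm [-7.14 59.69 -0.37] yangle 89.96 F [ 0.2  0.4 -1. ] t 5.97 tilt [ 0.0021 -0.0017] w 0.487 60.8
turn tz deg -16.94
```

Request:
move_arm(rows=[[-0.36,2.98,0,0,0,0,-1],[-0.36,2.98,0,0,0,0,-1],[-0.36,2.98,0,0,0,0,-1],[-0.36,2.98,0,0,0,0,-1],[-0.36,2.98,0,0,0,0,-1],[-0.36,2.98,0,0,0,0,-1],[-0.36,2.98,0,0,0,0,-1],[-0.36,2.98,0,0,0,0,-1],[-0.36,2.98,0,0,0,0,-1],[-0.36,2.98,0,0,0,0,-1],[-0.36,2.98,0,0,0,0,-1],[-0.36,2.98,0,0,0,0,-1],[-0.36,2.98,0,0,0,0,-1],[-0.36,2.98,0,0,0,0,-1],[-0.36,2.98,0,0,0,0,-1],[-0.36,2.98,0,0,0,0,-1],[-0.36,2.98,0,0,0,0,-1],[-0.36,2.98,0,0,0,0,-1],[-0.36,2.98,0,0,0,0,-1],[-0.36,2.98,0,0,0,0,-1]])

```text
time: 7.63
tool_pos: [0.5693, 0.2775, 0.1363]
tool_rot: [-0.003, 0.0, 1.0, -0.001]
contact_force: [0.4, 0.2, 0.5]
gripper_width: 0.488
grasp_force: 60.9
```

Request:
move_arm(rows=[[0,0,0,0,0,-5.6,-1],[0,0,0,0,0,-5.6,-1],[0,0,0,0,0,-5.7,-1],[0,0,0,0,0,0,-1],[0,0,0,0,0,0,-1],[0,0,0,0,0,0,-1]])

```text
time: 8.13
tool_pos: [0.5703, 0.2762, 0.1384]
tool_rot: [-0.001, -0.145, 0.989, -0.0]
contact_force: [0.0, -0.3, -0.1]
gripper_width: 0.489
grasp_force: 60.9
```

```bash
python3 - <<'E'
from h import *
togo((.5712,.2771,.081),106.9)
w=grab('wrist','w4');bs=blobs(w,(45,100,50),(85,255,255),2000);print(bs)
s=manip.state()['tool_pos']
p=onz(w,bs[0][0],s[2]-.0045);print('pad',p)
S=grab('side','s4');bs=blobs(S,(45,100,50),(85,255,255),60)
for b in bs:
  if b[0][0]<320 : print(b,tri(S,b[0],w,blobs(w,(45,100,50),(85,255,255),2000)[0][0]))
E
```

```text
tcp [0.5703 0.2762 0.1384] shift cm [-0.13  0.07  5.74] yangle 106.73 F [ 0.  -0.3 -0.1] t 8.13 tilt [-0.0028 -0.0009] w 0.489 60.9
turn tz deg -0.17
[([282.0, 286.1], [234, 242, 97, 88, 6740])]
pad [0.56826541 0.27642425 0.13441174]
```

```bash
python3 - <<'E'
from h import *
w=grab('wrist','w5');togo((.5712,.2771,.081),106.9)
b=blobs(w,(45,100,50),(85,255,255),2000)[0][0];s=manip.state()['tool_pos']
p=onz(w,b,s[2]-.0045);print(b,'pad',p,'togo tool',toolR().T@(np.array([.5712,.2771,p[2]])-p)*100)
S=load('s4');h=blobs(S,(45,60,40),(85,255,255),30)
for q in h: print(q, tri(S,q[0],w,b))
E
```

```text
tcp [0.571  0.2763 0.1397] shift cm [-0.04  0.07  5.87] yangle 106.79 F [ 0.1 -0.1 -1.4] t 8.28 tilt [-0.0008 -0.0002] w 0.488 60.9
turn tz deg -0.11
[282.1, 286.1] pad [0.56890807 0.27662839 0.13523902] togo tool [-2.33047098e-01 -2.10372084e-02 -1.87491179e-04]
([236.5, 159.3], [232, 156, 10, 8, 63]) (array([0.56884086, 0.27765759, 0.1300978 ]), np.float64(0.0054528980770631496))
([354.6, 209.4], [347, 203, 17, 14, 114]) (array([ 1.0405011 ,  0.33346565, -0.41224991]), np.float64(0.26695513839790386))
([412.1, 321.2], [401, 312, 23, 19, 205]) (array([ 2.36622272,  0.72649819, -2.60765134]), np.float64(0.2827822265234773))
```

Request:
move_arm(rows=[[-0.13,0.03,1.5,0,0,0,-1],[0,0,1.5,0,0,0,-1],[0,0,1.2,0,0,0,-1],[0,0,0.8,0,0,0,-1],[0,0,0.4,0,0,0,-1],[0,0,0.3,0,0,0,-1],[0,0,0.2,0,0,0,-1],[0,0,0,0,0,0,-1],[0,0,0,0,0,0,-1],[0,0,0,0,0,0,-1]])

```text
time: 9.12
tool_pos: [0.5729, 0.2775, 0.0822]
tool_rot: [0.001, -0.147, 0.989, 0.0]
contact_force: [0.2, -0.4, -1.4]
gripper_width: 0.489
grasp_force: 61.0
```

```bash
python3 - <<'E'
from h import *
togo((.5712,.2771,.079),106.9)
E
```

```text
tcp [0.5729 0.2775 0.0822] shift cm [0.18 0.01 0.32] yangle 106.86 F [ 0.2 -0.4 -1.4] t 9.12 tilt [0.0014 0.0005] w 0.489 61.0
turn tz deg -0.04
```

Request:
move_arm(rows=[[0.05,0,0.15,0,0,0,-1],[0,0,0.1,0,0,0,-1],[0,0,0,0,0,0,-1],[0,0,0,0,0,0,-1],[0,0,0,0,0,0,-1]])

```text
time: 9.53
tool_pos: [0.5722, 0.2773, 0.0794]
tool_rot: [0.0, -0.147, 0.989, 0.0]
contact_force: [-1.3, 0.3, 2.3]
gripper_width: 0.485
grasp_force: 61.4
```

Contact is felt (Fz +3 N at TCP z 0.0794, which matches a saddle at 55 mm). I'll release and back off upwards.

Request:
move_arm(rows=[[0,0,0,0,0,0,0.2],[0,0,0,0,0,0,0.6],[0,0,0,0,0,0,1],[0,0,0,0,0,0,1],[0,0,0,0,0,0,1],[0,0,0,0,0,0,1],[0,0,-1,0,0,0,1],[0,0,-2,0,0,0,1],[0,0,-3,0,0,0,1],[0,0,-3,0,0,0,1],[1.8,0,-3,0,0,0,1],[1.8,0,-2,0,0,0,1],[2,0,0,0,0,0,1],[2,0,0,0,0,0,1],[0,0,0,0,0,0,1],[0,0,0,0,0,0,1]])

```text
time: 10.87
tool_pos: [0.4988, 0.2551, 0.2197]
tool_rot: [0.001, -0.147, 0.989, 0.0]
contact_force: [-1.0, -0.3, 0.4]
gripper_width: 0.998
grasp_force: 0.0
```

```bash
python3 - <<'E'
from h import *
w=grab('wrist','w6');togo((.4996,.2554,.055),106.9)
b=blobs(w,(45,100,50),(85,255,255),400);print(b)
T=grab('top','t6');bt=[q for q in blobs(T,(45,80,40),(85,255,255),20) if q[0][0]<260];print(bt)
p=onz(w,b[0][0],.075);print('pad',p)
if bt: print('tri',tri(w,b[0][0],T,bt[0][0]))
r=jack(w,(180,20,380,330));print('base',r)
h=cv2.cvtColor(w['img'],cv2.COLOR_BGR2HSV);m=((h[...,0]<7)|(h[...,0]>172))&(h[...,1]>140)&(h[...,2]>110);m[200:]=0
ys,xs=np.nonzero(m);bb=(xs.mean(),ys.mean());print('bar',bb,onz(w,bb,.112))
E
```

```text
tcp [0.4994 0.2552 0.2195] shift cm [-0.    0.02 16.45] yangle 106.86 F [ 0.7  0.4 -0.1] t 10.92 tilt [0.0013 0.0005] w 0.999 0.0
turn tz deg -0.04
[([281.9, 275.1], [260, 254, 45, 43, 1554])]
[]
pad [0.5707342  0.27768271 0.075     ]
base ((537.5985107421875, 279.97052001953125), (331.2912292480469, 137.4130859375), 31.295019149780273)
bar (np.float64(281.00119236883944), np.float64(82.50635930047694)) [0.41316652 0.2293621  0.112     ]
```

View pics/w6.png

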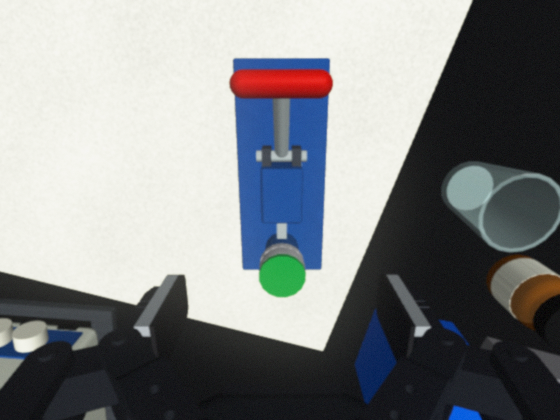

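The view shows the pad centred on the saddle ((282,275), under 1 mm from the saddle centre) and the jack not moved. I'll grip the block next.

Request:
move_arm(rows=[[0,0,2.5,0,0,0,1],[0,0,2.5,0,0,0,1],[0,0,2.5,0,0,0,1],[0,0,2.5,0,0,0,1],[0,0,2.0,0,0,0,1],[0,0,1.5,0,0,0,1],[0,0,1.5,0,0,0,1],[0,0,1.0,0,0,0,1],[0,0,0,0,0,0,1],[0,0,0,0,0,0,0.5],[0,0,0,0,0,0,0.2],[0,0,0,0,0,0,0],[0,0,0,0,0,0,-0.2],[0,0,0,0,0,0,-0.5],[0,0,0,0,0,0,-1],[0,0,0,0,0,0,-1],[0,0,0,0,0,0,-1]])

```text
time: 12.38
tool_pos: [0.5004, 0.2549, 0.0604]
tool_rot: [0.001, -0.147, 0.989, -0.0]
contact_force: [0.8, -3.4, 5.6]
gripper_width: 0.409
grasp_force: 63.9
```

```bash
python3 - <<'E'
from h import *
togo((.4994,.2552,.060),106.9)
# tongue red dot seen in w2 as cross-check
w=load('w2');h=cv2.cvtColor(w['img'],cv2.COLOR_BGR2HSV);
w=grab('wrist','w7')
b=blobs(w,(45,100,50),(85,255,255),400);print(b,onz(w,b[0][0],.075))
E
```

```text
tcp [0.5004 0.2549 0.0604] shift cm [0.08 0.05 0.04] yangle 106.87 F [ 0.8 -3.4  5.6] t 12.38 tilt [ 0.0026 -0.0003] w 0.409 63.9
turn tz deg -0.03Traceback (most recent call last):
  File "<stdin>", line 6, in <module>
IndexError: list index out of range
```

Request:
move_arm(rows=[[0,0,-0.15,0,0,0,-1],[0,0,-0.2,0,0,0,-1],[0,0,-0.15,0,0,0,-1],[0,0,0,0,0,0.6,-1],[0,0,0,0,0,1.2,-1],[0,0,0,0,0,1.5,-1],[0,0,0,0,0,1.2,-1],[0,0,0,0,0,0.6,-1],[0,0,0,0,0,0,-1],[0,0,0,0,0,0,-1],[0,0,0,0,0,0,-1],[0,0,0,0,0,0,-1]])

```text
time: 13.43
tool_pos: [0.4992, 0.2551, 0.0638]
tool_rot: [-0.0, -0.102, 0.995, 0.0]
contact_force: [0.9, -1.0, -9.9]
gripper_width: 0.409
grasp_force: 61.9
```

```bash
python3 - <<'E'
from h import *
togo((.5428,-.0639,.065),101.8)
w=grab('side','s8')
b=[q for q in blobs(w,(45,60,40),(85,255,255),20) if q[0][0]<320];print(b)
for q in b: print(onz(w,q[0],.08))
togo((.5428,-.0639,.065),101.8)
E
```

```text
tcp [0.4992 0.2551 0.0638] shift cm [  2.23 -32.12  -0.12] yangle 101.76 F [ 0.9 -1.  -9.9] t 13.43 tilt [-0.  0.] w 0.409 61.9
turn tz deg -0.04
[([242.6, 173.6], [239, 170, 9, 8, 63])]
[0.57376963 0.25796531 0.08      ]
tcp [0.4992 0.2551 0.0638] shift cm [  2.23 -32.12  -0.12] yangle 101.76 F [ 0.4  0.1 -9.5] t 13.48 tilt [-0.  0.] w 0.414 61.9
turn tz deg -0.04
```

Request:
move_arm(rows=[[0,-0.3,0,0,0,0,-1],[0.06,-0.6,0,0,0,0,-1],[0.1,-1.0,0,0,0,0,-1],[0.12,-1.5,0,0,0,0,-1],[0.14,-2.1,0,0,0,0,-1],[0.14,-2.1,0,0,0,0,-1],[0.14,-2.1,0,0,0,0,-1],[0.14,-2.1,0,0,0,0,-1],[0.14,-2.1,0,0,0,0,-1],[0.14,-2.1,0,0,0,0,-1],[0.14,-2.1,0,0,0,0,-1],[0.14,-2.1,0,0,0,0,-1],[0.14,-2.1,0,0,0,0,-1],[0.14,-2.1,0,0,0,0,-1],[0.14,-2.1,0,0,0,0,-1],[0.14,-2.1,0,0,0,0,-1],[0.14,-1.6,0,0,0,0,-1],[0.12,-1.0,0,0,0,0,-1],[0.09,-0.6,0,0,0,0,-1],[0,-0.3,0,0,0,0,-1]])

```text
time: 15.15
tool_pos: [0.5417, -0.0648, 0.0638]
tool_rot: [-0.0, -0.102, 0.995, 0.0]
contact_force: [0.5, 0.2, -9.3]
gripper_width: 0.411
grasp_force: 62.0
```

Request:
move_arm(rows=[[0,0,0,0,0,0,-1],[0,0,0,0,0,0,-1],[0,0,0,0,0,0,-1],[0,0,0,0,0,0,-1]])

```text
time: 15.48
tool_pos: [0.5419, -0.0631, 0.0637]
tool_rot: [-0.0, -0.103, 0.995, 0.0]
contact_force: [0.1, 0.1, -9.0]
gripper_width: 0.41
grasp_force: 62.0
```

```bash
python3 - <<'E'
from h import *
T=grab('top','t9');S=grab('side','s9')
togo((.6015,-.0516,.065),101.8)
for f in(T,S):
  for q in blobs(f,(45,60,40),(85,255,255),15):
    p=onz(f,q[0],.08); 
    if abs(p[1])<.2 and p[0]<.75: print(q,p)
cv2.imwrite('pics/c9.png',np.hstack([cv2.resize(T['img'][130:250,240:340],(400,480),interpolation=2),cv2.resize(S['img'][150:258,255:345],(400,480),interpolation=2)]))
E
```

```text
tcp [ 0.5419 -0.0633  0.0638] shift cm [-6.07 -0.07 -0.12] yangle 101.81 F [-0.7  0.1 -9. ] t 15.58 tilt [-0.0001  0.0001] w 0.411 62.0
turn tz deg 0.01
([312.2, 143.0], [304, 141, 17, 5, 41]) [ 0.7499174  -0.09062817  0.08      ]
([354.6, 209.4], [347, 203, 17, 14, 113]) [ 0.73810324 -0.10900347  0.08      ]
([312.4, 215.3], [307, 212, 11, 10, 53]) [ 0.62023061 -0.05562394  0.08      ]
```

View pics/c9.png

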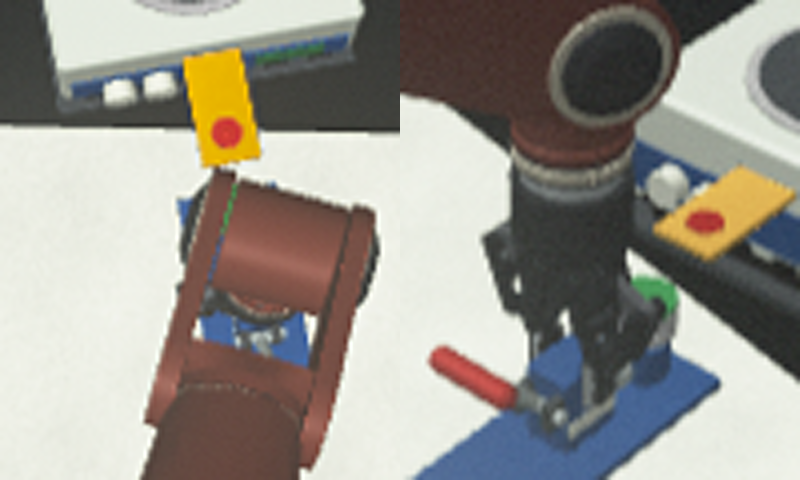

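The top and side views show the pad still on the saddle and the tongue clear ahead. I'll go forward along the jack axis, then set down.

Request:
move_arm(rows=[[-0.2,0,0,0,0,0,-1],[-0.4,-0.03,0,0,0,0,-1],[-0.6,-0.04,0,0,0,0,-1],[-0.8,0,0,0,0,0,-1],[-0.8,0,0,0,0,0,-1],[-0.8,0,0,0,0,0,-1],[-0.8,0,0,0,0,0,-1],[-0.7,0,0,0,0,0,-1],[-0.5,0,0,0,0,0,-1],[-0.3,0,0,0,0,0,-1],[-0.17,0,0,0,0,0,-1],[0,0,0,0,0,0,-1],[0,0,0,0,0,0,-1],[0,0,0,0,0,0,-1],[0,0,0,0,0,0,-1]])

```text
time: 16.83
tool_pos: [0.6012, -0.0522, 0.0637]
tool_rot: [-0.0, -0.102, 0.995, 0.0]
contact_force: [0.2, 0.8, -9.0]
gripper_width: 0.413
grasp_force: 62.0
```

```bash
python3 - <<'E'
from h import *
S=grab('side','s10');T=grab('top','t10')
togo((.6015,-.0516,.060),101.8)
for q in blobs(S,(45,60,40),(85,255,255),8):
    p=onz(S,q[0],.079)
    if abs(p[1])<.2 and p[0]<.75: print(q,p)
cv2.imwrite('pics/c10.png',np.hstack([cv2.resize(T['img'][130:250,240:340],(400,480),interpolation=2),cv2.resize(S['img'][150:258,285:375],(400,480),interpolation=2)]))
E
```

```text
tcp [ 0.6013 -0.0523  0.0638] shift cm [-0.03  0.06  0.38] yangle 101.75 F [-0.2  0.2 -8.8] t 16.93 tilt [-0.0002  0.    ] w 0.411 62.0
turn tz deg -0.05
([354.6, 209.3], [347, 203, 17, 14, 113]) [ 0.73937885 -0.10775292  0.079     ]
([329.1, 208.2], [328, 206, 3, 6, 12]) [ 0.68230315 -0.05812828  0.079     ]
```

View pics/c10.png

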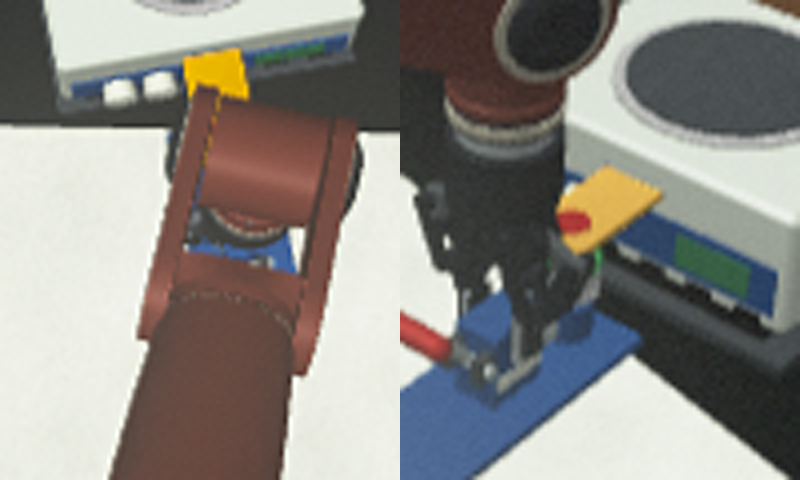

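The views show the saddle under the tongue and the gripper clear of it. I'll set the jack down.

Request:
move_arm(rows=[[0,0.05,0.15,0,0,0,-1],[0,0,0.15,0,0,0,-1],[0,0,0.1,0,0,0,-1],[0,0,0.05,0,0,0,-1],[0,0,0,0,0,0,-1],[0,0,0,0,0,0,-1]])

```text
time: 17.43
tool_pos: [0.6014, -0.0516, 0.0604]
tool_rot: [-0.0, -0.102, 0.995, 0.0]
contact_force: [-5.1, 1.1, -1.0]
gripper_width: 0.412
grasp_force: 62.9
```

Request:
move_arm(rows=[[0,0,0,0,0,0,-0.1],[0,0,0,0,0,0,0.1],[0,0,0,0,0,0,0.4],[0,0,0,0,0,0,0.4],[0,0,0,0,0,0,0.4],[0,0,-1,0,0,0,0.4],[0,0,-2,0,0,0,0.4],[0,0,-3,0,0,0,0.4],[0,0,-3,0,0,0,0.4],[0,0,-3,0,0,0,0.0],[1,0,-3,0,0,0,-0.5],[3,0,0,0,0,0,-1],[3,0,0,0,0,0,-1],[3,0,0,0,0,0,-1],[1.5,0,0,0,0,0,-1],[0,0,0,0,0,0,-1],[0,0,0,0,0,0,-1],[0,0,0,0,0,0,-1]])

```text
time: 18.93
tool_pos: [0.4897, -0.0752, 0.2101]
tool_rot: [0.001, -0.102, 0.995, -0.0]
contact_force: [-0.8, 0.4, 0.4]
gripper_width: 0.001
grasp_force: 0.0
```

```bash
python3 - <<'E'
from h import *
W=grab('wrist','w11');S=grab('side','s11');togo((.5,-.07,.2),101.8)
def red(f,amin):
    h=cv2.cvtColor(f['img'],cv2.COLOR_BGR2HSV);m=(((h[...,0]<7)|(h[...,0]>172))&(h[...,1]>140)&(h[...,2]>110)).astype(np.uint8)
    n,l,s,c=cv2.connectedComponentsWithStats(m);return [(c[i].round(1).tolist(),s[i].tolist()) for i in range(1,n) if s[i][4]>amin]
for q in red(W,80):print('Wred',q,onz(W,q[0],.112),onz(W,q[0],.105))
for q in blobs(W,(45,60,40),(85,255,255),40):print('Wgreen',q,onz(W,q[0],.075))
print('rect',jack(W,(0,0,560,330)))
for q in red(S,10):print('Sred',q,onz(S,q[0],.105))
v=np.hstack([cv2.resize(W['img'],(480,360)),cv2.resize(S['img'][160:250,280:360],(320,360),interpolation=2)])
cv2.imwrite('pics/c11.png',v)
E
```

```text
tcp [ 0.4898 -0.075   0.2097] shift cm [-1.1   0.28  0.97] yangle 101.79 F [ 0.  -0.   0.6] t 19.03 tilt [ 0.0006 -0.    ] w 0.003 0.0
turn tz deg -0.01
Wred ([282.9, 247.1], [239, 237, 89, 21, 1658]) [ 0.51325313 -0.06868187  0.112     ] [ 0.51655903 -0.06797622  0.105     ]
Wgreen ([281.9, 370.9], [275, 360, 15, 21, 267]) [ 0.66366254 -0.0382183   0.075     ]
rect ((563.09912109375, -58.779666900634766), (151.50572204589844, 87.97462463378906), 11.796839714050293)
Sred ([323.4, 199.4], [320, 198, 8, 4, 27]) [ 0.67381008 -0.04015386  0.105     ]
Sred ([286.0, 224.4], [278, 219, 17, 12, 76]) [ 0.51607252 -0.06710606  0.105     ]
```

View pics/c11.png

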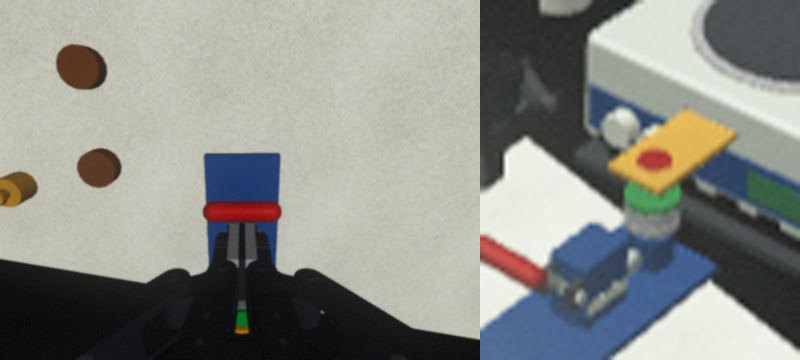

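The views show the jack under the tongue with the pad in line beneath the red dot, handle up. The bar is at (283,247) in the wrist view, within 1.5 mm of the expected place. Next I'll move the shut fingers over the bar.

Request:
move_arm(rows=[[-0.8,0,0,0,0,0,-1],[-1.0,0,1.0,0,0,0,-1],[-0.6,0,2.0,0,0,0,-1],[0,0,2.0,0,0,0,-1],[0,0,1.0,0,0,0,-1],[0,0,0.5,0,0,0,-1],[0,0,0,0,0,0,-1],[0,0,0,0,0,0,-1],[0,0,0,0,0,0,-1]])

```text
time: 19.78
tool_pos: [0.5132, -0.0705, 0.1456]
tool_rot: [0.001, -0.102, 0.995, -0.0]
contact_force: [0.3, 0.4, -0.5]
gripper_width: -0.0
grasp_force: 0.0
```

```bash
python3 - <<'E'
from h import *
togo((.5134,-.0697,.138),101.8)
S=load('s11');p=proj(S,(.6745,-.0355,.075));d=proj(S,(.6745,-.0355,.105));print(p,d)
print([q for q in blobs(S,(45,60,40),(85,255,255),8) if abs(q[0][0]-325)<12])
E
```

```text
tcp [ 0.5132 -0.0705  0.1456] shift cm [-0.03  0.07  0.76] yangle 101.76 F [ 0.3  0.4 -0.5] t 19.78 tilt [ 0.0021 -0.0006] w -0.0 0.0
turn tz deg -0.04
[322.18857229 206.53117935] [322.57421524 198.5730454 ]
[([322.6, 209.3], [316, 206, 15, 8, 78])]
```

Request:
move_arm(rows=[[0,0.05,0.4,0,0,0,-1],[0,0,0.3,0,0,0,-1],[0,0,0.2,0,0,0,-1],[0,0,0,0,0,0,-1],[0,0,0,0,0,0,-1]])

```text
time: 20.2
tool_pos: [0.5124, -0.0701, 0.1373]
tool_rot: [-0.0, -0.102, 0.995, -0.0]
contact_force: [-4.3, 1.5, 10.3]
gripper_width: -0.003
grasp_force: 4.9
```

Request:
move_arm(rows=[[0.28,0,0.32,0,0,0,-1],[0.28,0,0.32,0,0,0,-1],[0.25,0,0.34,0,0,0,-1],[0.25,0,0.34,0,0,0,-1],[0,0,0,0,0,0,-1],[0,0,0,0,0,0,-1],[0,0,0,0,0,0,-1]])

```text
time: 20.78
tool_pos: [0.5003, -0.0726, 0.1237]
tool_rot: [-0.003, -0.103, 0.995, -0.0]
contact_force: [-11.2, -1.2, 14.2]
gripper_width: -0.0
grasp_force: 6.6
```

```bash
python3 - <<'E'
from h import *
togo((.5024,-.0725,.125),101.8)
S=grab('side','s12');cv2.imwrite('pics/c12.png',cv2.resize(S['img'][160:250,260:360],(600,540),interpolation=2))
E
```

```text
tcp [ 0.5003 -0.0726  0.1237] shift cm [-0.2  -0.03 -0.13] yangle 101.77 F [-11.2  -1.2  14.2] t 20.78 tilt [-0.0052 -0.0015] w -0.0 6.6
turn tz deg -0.03
```

View pics/c12.png

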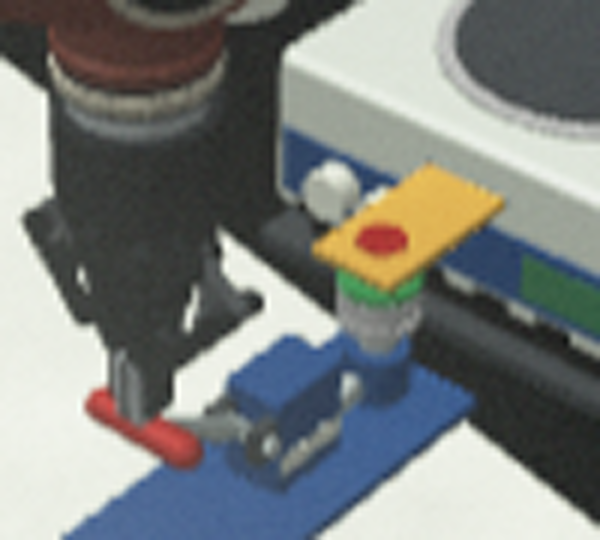

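The image shows the fingers on the bar and the pad just below the foot. There is a backward drag of 11 N on the tool because the bar top sticks to the fingers, so I'll relieve it by moving back.

Request:
move_arm(rows=[[0.15,0,0,0,0,0,-1],[0.15,0,0,0,0,0,-1],[0,0,0,0,0,0,-1],[0,0,0,0,0,0,-1]])

```text
time: 21.17
tool_pos: [0.4996, -0.0728, 0.1234]
tool_rot: [0.001, -0.102, 0.995, -0.0]
contact_force: [-1.9, 0.3, 5.6]
gripper_width: -0.003
grasp_force: 2.8
```

Request:
move_arm(rows=[[0.27,0,0.35,0,0,0,-1],[0.27,0,0.36,0,0,0,-1],[0.24,0,0.37,0,0,0,-1],[0.23,0,0.38,0,0,0,-1],[0,0,0,0,0,0,-1],[0,0,0,0,0,0,-1],[0,0,0,0,0,0,-1],[0,0,0,0,0,0,-1]])

```text
time: 21.83
tool_pos: [0.4912, -0.0746, 0.11]
tool_rot: [0.003, -0.102, 0.995, -0.0]
contact_force: [0.8, 2.6, 9.5]
gripper_width: 0.002
grasp_force: 4.4
```

Request:
move_arm(rows=[[0.18,0,0.4,0,0,0,-1],[0.18,0,0.4,0,0,0,-1],[0.14,0,0.41,0,0,0,-1],[0.13,0,0.41,0,0,0,-1],[0,0,0,0,0,0,-1],[0,0,0,0,0,0,-1],[0,0,0,0,0,0,-1],[0,0,0,0,0,0,-1]])

```text
time: 22.5
tool_pos: [0.4848, -0.076, 0.0937]
tool_rot: [0.002, -0.102, 0.995, -0.0]
contact_force: [-0.8, 2.6, 9.3]
gripper_width: -0.001
grasp_force: 4.8
```

Request:
move_arm(rows=[[0.1,0,0.4,0,0,0,-1],[0.1,0,0.42,0,0,0,-1],[0,0,0.15,0,0,0,-1],[0,0,0.15,0,0,0,-1],[0,0,0,0,0,0,-1],[0,0,0,0,0,0,-1],[0,0,0,0,0,0,-1],[0,0,0,0,0,0,-1],[0,0,0,0,0,0,-1],[0,0,0,0,0,0,-1]])

```text
time: 23.33
tool_pos: [0.4828, -0.0765, 0.0844]
tool_rot: [0.001, -0.103, 0.995, -0.0]
contact_force: [-8.0, 4.1, 21.4]
gripper_width: 0.0
grasp_force: 11.0
```

```bash
python3 - <<'E'
from h import *
togo((.4886,-.0752,.085),101.8)
S=grab('side','s13');cv2.imwrite('pics/c13.png',cv2.resize(S['img'][160:250,260:360],(600,540),interpolation=2))
h=cv2.cvtColor(S['img'],cv2.COLOR_BGR2HSV);m=((h[...,0]<7)|(h[...,0]>172))&(h[...,1]>140)&(h[...,2]>110);m[:190]=0;m[212:]=0;m[:,:312]=0;m[:,340:]=0
ys,xs=np.nonzero(m);print('dot',xs.mean(),ys.mean(),[proj(S,(.6745,-.0355,z)).round(1) for z in(.105,.118,.124)])
print([q for q in blobs(S,(45,60,40),(85,255,255),8) if abs(q[0][0]-325)<12])
E
```

```text
tcp [ 0.4828 -0.0765  0.0844] shift cm [-0.59  0.   -0.06] yangle 101.77 F [-8.   4.1 21.4] t 23.33 tilt [ 0.0027 -0.0001] w 0.0 11.0
turn tz deg -0.03
dot 323.6818181818182 193.95454545454547 [array([322.6, 198.6]), array([322.7, 195.1]), array([322.8, 193.4])]
[([322.3, 202.0], [316, 199, 15, 6, 44])]
```

View pics/c13.png

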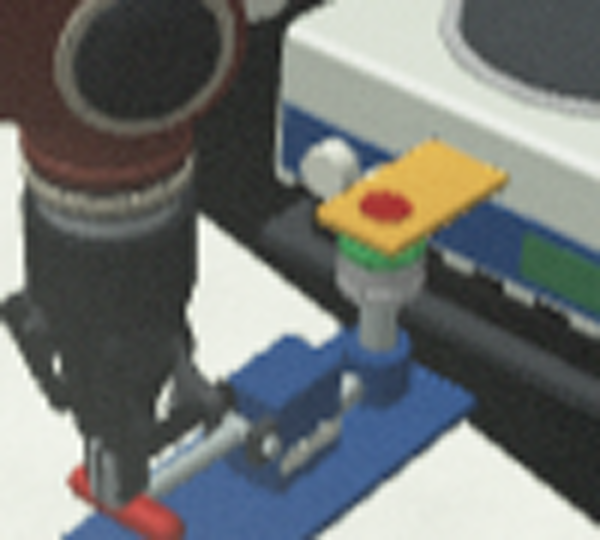

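The side view shows the handle down, the tongue raised about 19 mm and resting on the centred pad. I'll ease the drag, let it settle and hand in.

Request:
move_arm(rows=[[0.1,0,0,0,0,0,-1],[0,0,0,0,0,0,-1],[0,0,0,0,0,0,-1],[0,0,0,0,0,0,-1],[0,0,0,0,0,0,-1],[0,0,0,0,0,0,-1]])

```text
time: 23.88
tool_pos: [0.4827, -0.0765, 0.0845]
tool_rot: [0.003, -0.102, 0.995, -0.0]
contact_force: [-4.7, 3.9, 19.4]
gripper_width: -0.0
grasp_force: 9.8
```

```bash
python3 - <<'E'
from h import *
togo((.4828,-.0765,.0844))
F=manip.state()['contact_force'][2];z=manip.state()['tool_pos'][2]
if F>8 and z<.088: print(manip.job_done())
E
```

```text
tcp [ 0.4827 -0.0765  0.0845] shift cm [-0.01 -0.    0.01] yangle 101.76 F [-4.7  3.9 19.4] t 23.88 tilt [0.0054 0.0002] w -0.0 9.8
the job is handed in; nothing more can be done
None
```

I handed the job in at about 24 s with the handle held fully down at about 19 N; by my camera measurements the jack has raised the foot about 19 mm, resting on the centred pad, but the hand-in call gave no verdict.

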